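# Open the lamp canister whose thread hand is unknown

## Task

Open the steel canister that stands on the teal mat. First pull the long brass pin up out of its cap, stand it in the white cup and let go of it; then twist the cap, which may have a left-hand or a right-hand thread, so try both ways until it comes loose, and lift it off. Finish while holding the cap level and still above its canister, clear of it by 5 cm or more; do not disturb the other canister's cap or the dreidels.

Things in the scene. Friction and masses are not known exactly. Their poses are not given: they have to be found in the camera images.
- mat: round teal silicone mat, 110 mm diameter, 4 mm thick, fixed on the shelf; origin at the centre of its underside. The canister to open stands at its centre.
- canister_a: plain steel canister, 54 mm diameter, fixed to what it stands on; origin at the centre of its underside (4 mm above the shelf), z up; the cap sits on its shoulder, 60 mm above the origin. Two look alike: one at the centre of the teal mat, the other on a cork coaster. Which one is on the mat varies; its thread (left or right hand) is hidden under the cap.
- canister_b: plain steel canister, 54 mm diameter, fixed to what it stands on; origin at the centre of its underside (4 mm above the shelf), z up; the cap sits on its shoulder, 60 mm above the origin. Two look alike: one at the centre of the teal mat, the other on a cork coaster. Which one is on the mat varies; its thread (left or right hand) is hidden under the cap.
- cap_a: loose steel screw cap of canister_a, about 90 g: round skirt 54 mm diameter, 24 mm high; on it an eight-sided knob 28 mm across flats, 28 mm high (24 to 52 mm above the origin) with an 11 mm bore down its centre, 28 mm deep; origin at the centre of the skirt's underside, z up; closed, it lies 60 mm above the canister's origin.
- cap_b: loose steel screw cap of canister_b, about 90 g: round skirt 54 mm diameter, 24 mm high; on it an eight-sided knob 28 mm across flats, 28 mm high (24 to 52 mm above the origin) with an 11 mm bore down its centre, 28 mm deep; origin at the centre of the skirt's underside, z up; closed, it lies 60 mm above the canister's origin.
- knob_a (a point): centre of the top of cap_a's knob, 52 mm above the cap's origin. Coarse quick thread: 45 degrees of easy turn (under 0.2 N m) the loosening way frees the cap, a stop comes at about 105; it does not rise as it turns (1 to 2 mm play). Closed, it turns only 3 to 5 degrees the other way to a hard stop, and cannot be pulled off.
- knob_b (a point): centre of the top of cap_b's knob, 52 mm above the cap's origin. Coarse quick thread: 45 degrees of easy turn (under 0.2 N m) the loosening way frees the cap, a stop comes at about 105; it does not rise as it turns (1 to 2 mm play). Closed, it turns only 3 to 5 degrees the other way to a hard stop, and cannot be pulled off.
- pin: brass pin, 150 mm long, about 50 g, standing loosely, foot down, in the bore of the cap on the mat (foot 84 mm above that canister's origin, 28 mm of it inside the knob, 122 mm standing out): shank 7 mm diameter, the top 46 mm is a round grip 10 mm diameter; origin at the centre of its foot, z along it to the grip.
- pin_grip (a point): point on the pin's axis in the middle of its grip, 126 mm from the foot.
- cup: white ceramic cup, straight-sided, 66 mm outer diameter, 110 mm high, wall 4 mm, floor 6 mm thick, 350 g, loose; origin at the centre of its underside, z up. The pin leans against its rim when let go.
- dreidel_1: acrylic spinning top (dreidel) lying on one face: 26 mm cube body with a 16 mm stem along +x and a 12 mm point along -x; origin under the cube's centre. Bystander, leave alone.
- dreidel_2: acrylic spinning top (dreidel) lying on one face: 26 mm cube body with a 16 mm stem along +x and a 12 mm point along -x; origin under the cube's centre. Bystander, leave alone.
- dreidel_3: acrylic spinning top (dreidel) lying on one face: 26 mm cube body with a 16 mm stem along +x and a 12 mm point along -x; origin under the cube's centre. Bystander, leave alone.
There are look-alikes about, which are no part of the job. Leave any green look-alike of the cap_b alone.

How it is judged:
By the outcome, as a careful person would: the job done as asked, in the order asked, and still so for the second after the job is handed in, while the arm keeps its last pose, push and grip.
It also fails if it takes over 58 s, if anything falls off the work surface, if the arm or the gripper's body presses on something with over 40 N, if the wrist force passes 120 N, or if a joint passes its speed limit or range.

## Robot

A 7-joint arm with a two-finger parallel gripper is mounted at the origin on the work surface. World frame = base frame: x ahead of the robot, y to its left, z up, the work surface at z = 0. Lengths are in m, angles in rad, forces in N, time in s.
With the tool pointing down it reaches from about 0.4 to 0.925 m from the base axis. Payload 5.6 kg.
Tool frame: the origin (TCP) lies midway between the tips of the shut fingers; the grasp point (between the pads) lies 19 mm behind it; z points along the fingers, y is the direction in which the jaws open and shut (so a half turn about z gives the same grasp; the last joint's range is limited). The gripper opens to 85 mm and grips with 20 to 120 N. Pads are 22 mm wide; open, the fingers measure 114 mm over their backs; the gripper's body (76 mm by 85 mm) begins 54 mm behind the grasp point. The pads swing forward as they close: fully open they stand 13 mm farther back than shut.
Start: joints at [1.306, 0.468, -0.012, 1.603, 0.006, 1.071, -0.056], TCP at [0.143, -0.634, 0.231] pointing down, gripper open.
Joint ranges: [-2.53, 2.53], [-0.31, 2.02], [-1.57, 1.55], [0.28, 2.44], [-1.29, 4.43], [0.15, 1.84], [-2.92, 2.92]. Speed limits (rad/s): [2.57, 2.57, 3.14, 3.14, 3.14, 3.14, 3.14].

## Interface

Orientations are given as a unit quaternion [w, x, y, z].
In Python, from bench import robot gives the robot as it stands.
- The arm moves only by the tool move_arm, never from a script. Its argument "motion" is a list that holds one entry, the list of rows, each a list of 5 numbers: the opening in per cent of the stroke, from 0 (shut) to 100 (fully open), then the shift along the tool's x, y, z in m, then the turn about the tool's z in rad. In form: [[[fingers, dx, dy, dz, roll], ...]]. A call has 1 to 10 rows; each row shifts and turns the commanded pose from where the row before left it, along the tool's axes as they then stand; what a row does not reach is not made up. A row lasts 1/8 s, in which the tool goes at most 62.5 mm and 10.7 degrees, less where a joint would pass 70% of its speed; a pose out of reach is approached as far as the arm can. A call with a gripper value outside its range is refused whole. The fingers move at their own pace and stop on an object; the grip force is fixed at half the most. Time passes only in rows, so rows that do not move let the fingers close. It gives the time, the measured TCP pose, the force and the opening at its end, in the units of the state.
- robot.get_state(): the state, without advancing time (a new reading comes with each control period).
- robot.get_image(name): name is "scene" or "top" or "wrist"; returns a dict with "image" (420x560x3 uint8, red, green, blue), "K" (3x3 intrinsics, pixels), "R" (3x3) and "t" (3): a world point X has camera coordinates R X + t. Camera axes: x right, y down, z forward; pixel columns grow to the right and rows downward; lengths in m; the calibration is good to about 2 mm. A picture is of the moment at which its call begins. There is no depth.
- robot.sign_off(): hands the job in, once; it reports no verdict.
The state is a dict: "time": time; "joints": joint angles; "qd": joint speeds; "joint_efforts": joint torques, N m; "tool_pos": TCP position; "ee_rot": TCP orientation; "contact_force": force on the tool from outside, world axes, zero at the start; "wrist_torque": the same for the moment, N m; "finger_gap": finger opening in m.
Only numpy, scipy, OpenCV 4.12 (cv2) and the standard library are available. Lean on these libraries where they do the work, as an engineer would, in place of code of your own. Each camera call takes 0.05 s, during which the arm holds its last target. There are 200 camera calls.

## Working session

There is one attempt and no reset: what is moved stays moved. The work goes in short steps, Python scripts to look and compute and a tool call to move; the robot and the scene stay as the last step left them, time stands still between calls to the robot, and variables do not carry over. Pictures are saved under pics/ and viewed, about 8 in all and at most 12, crops included, and the job is handed in when it is done.

Besides the shell and the picture viewer there is one more tool, called as a command line: name --argument value ..., lists and objects as JSON in quotes. move_arm: Moves the arm, as the interface text tells. Its arguments: {"type":"object","properties":{"motion":{"type":"array","items":{"type":"array","items":{"type":"array","items":{"type":"number"}}}}},"required":["motion"]}

```bash
mkdir -p pics; ls; cat > h.py <<'E'
import numpy as np, cv2
from bench import robot
def snap(n,f):
    d=robot.get_image(n); cv2.imwrite(f'pics/{f}.png',d['image'][:,:,::-1]); np.savez(f'pics/{f}.npz',K=d['K'],R=d['R'],t=d['t'],im=d['image']); return d
def load(f): return np.load(f'pics/{f}.npz')
def ray(d,u,v):
    w=d['R'].T@(np.linalg.inv(d['K'])@[u,v,1]); return -d['R'].T@d['t'], w/np.linalg.norm(w)
def onz(d,u,v,z):
    o,w=ray(d,u,v); return o+w*(z-o[2])/w[2]
def proj(d,X):
    c=d['R']@np.array(X,float)+d['t']; p=d['K']@c; return p[:2]/p[2]
def tri(d1,p1,d2,p2):
    o1,w1=ray(d1,*p1); o2,w2=ray(d2,*p2)
    A=np.stack([w1,-w2],1); s=np.linalg.lstsq(A,o2-o1,rcond=None)[0]
    a,b=o1+s[0]*w1,o2+s[1]*w2; return (a+b)/2, np.linalg.norm(a-b)
E
python3 - <<'E'
from h import *
a=snap('scene','s0');b=snap('top','t0')
for d in(a,b): print(-d['R'].T@d['t'], d['K'][0,0])
print(robot.get_state())
E
```

```text
pics
[ 1.31337588 -0.4367279   0.8063652 ] 542.9964965595096
[ 0.49152868 -0.05644845  1.1226244 ] 482.1130043390806
{'time': 0.1, 'joints': array([ 1.30601656,  0.46831496, -0.01161355,  1.60352455,  0.00601253,
        1.07139732, -0.05628938]), 'qd': array([ 1.97554513e-03, -1.29836878e-03,  6.07961087e-04, -8.23023243e-04,
       -8.94684366e-05,  2.04863212e-04,  1.42029900e-04]), 'joint_efforts': array([ 1.46689461e-03, -5.33519089e+01,  2.17248750e-02, -2.51966643e+01,
        1.15050195e-02,  4.27073857e-03,  8.64820663e-06]), 'tool_pos': array([ 0.14280729, -0.63360723,  0.2304197 ]), 'ee_rot': array([-7.90906483e-04,  9.93859811e-01,  1.10643699e-01, -1.49428351e-04]), 'contact_force': array([ 0.86100591, -0.40491304, -0.02745852]), 'wrist_torque': array([-0.01043112, -0.00773213,  0.01180709]), 'finger_gap': 0.08548430720998013}
```

View pics/s0.png

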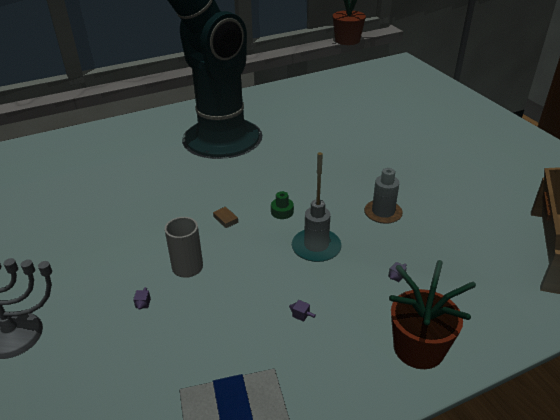

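View pics/t0.png

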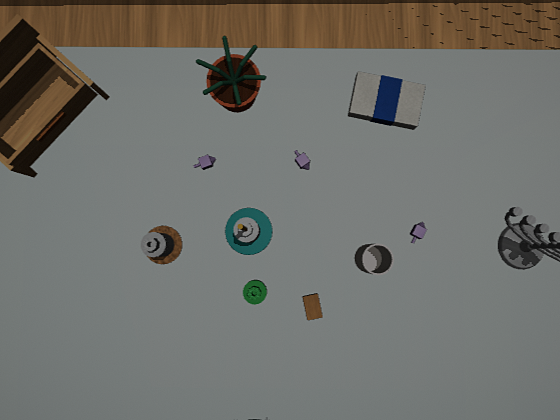

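Scene: pin in the mat canister with grip top near (319,155), mat canister (317,230). Possible confusions: the cork-coaster canister (386,195), the green loose cap (282,205), and the plant or menorah stems as "pins". The cup is at (185,247), with dreidels at (142,298), (302,310) and (397,271). Top view: mat (249,231), cork (157,245), green cap (255,292), cup (373,258). I choose the mat one, as described.

```bash
python3 - <<'E'
from h import *
t=load('t0');s=load('s0')
hsv=cv2.cvtColor(t['im'],cv2.COLOR_RGB2HSV)
print('hsv mat',hsv[250,240],hsv[215,262],'table',hsv[330,400],'cup rim',hsv[245,372])
m=cv2.inRange(hsv,(80,110,60),(100,255,255)); m[:190]=0;m[270:]=0;m[:,:215]=0;m[:,285:]=0
c=max(cv2.findContours(m,0,1)[0],key=cv2.contourArea); h=cv2.convexHull(c); e=cv2.fitEllipse(h); print('mat',e)
M=onz(t,*e[0],.004);print(M, 'diam',np.linalg.norm(onz(t,e[0][0]-e[1][0]/2,e[0][1],.004)-onz(t,e[0][0]+e[1][0]/2,e[0][1],.004)))
for z in(.004,.064,.088,.116,.238):print(z,'top',proj(t,[*M[:2],z]),'scene',proj(s,[*M[:2],z]))
print('cup rim at', onz(t,373,258,.11))
# cup via scene/top crops
for n,d,(x,y,w,hh),k in(('cs',s,(130,130,280,150),0),('ct',t,(220,200,190,110),0)):
    cr=d['im'][y:y+hh,x:x+w,::-1]; globals()[n]=cv2.resize(cv2.convertScaleAbs(cr,alpha=1.6),(784,int(784*hh/w)//2*2) if n=='cs' else (784*1,int(784*hh/w)),interpolation=cv2.INTER_CUBIC)
cv2.imwrite('pics/cs.png',cs);cv2.imwrite('pics/ct.png',ct);print(cs.shape,ct.shape)
for p in [(142,298),(302,310),(397,271),(226,217)]: print('drei',onz(s,*p,.013))
print('green',onz(s,282,207,.01),'cork can',onz(t,162,245,.004))
E
```

```text
hsv mat [ 89 173  87] [ 89 172  92] table [ 84  10 125] cup rim [ 12   9 141]
mat ((248.17178344726562, 230.81973266601562), (46.10393142700195, 46.73032760620117), 40.94354248046875)
[0.53355339 0.01906312 0.004     ] diam 0.10700236615493906
0.004 top [248.17178345 230.81973267] scene [316.76169756 242.36809592]
0.064 top [246.34041697 229.7805537 ] scene [317.60654047 221.44188549]
0.088 top [245.54857485 229.33123584] scene [317.95974214 212.69330935]
0.116 top [244.57718446 228.78003625] scene [318.38350922 202.1968736 ]
0.238 top [239.62954911 225.97258147] scene [320.39192175 152.44979869]
cup rim at [ 0.47457741 -0.24990932  0.11      ]
(420, 784, 3) (453, 784, 3)
drei [ 0.5337841 -0.3730983  0.013    ]
drei [ 0.69992327 -0.10468445  0.013     ]
drei [0.69278793 0.1186517  0.013     ]
drei [ 0.37068805 -0.13224166  0.013     ]
green [0.39153008 0.00255015 0.01      ] cork can [0.49927574 0.21827248 0.004     ]
```

View pics/ct.png

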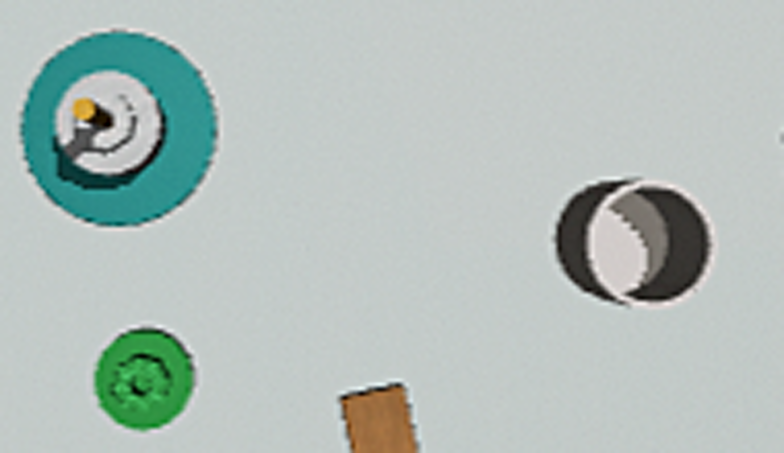

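```bash
cat >> h.py <<'E'
from scipy.spatial.transform import Rotation as Ro
def go(x,y,z):
    s=robot.get_state(); q=s['ee_rot']; R=Ro.from_quat([*q[1:],q[0]]).as_matrix()
    yaw=np.degrees(np.arctan2(R[1,0],R[0,0]))
    print('t',s['time'].__round__(2),'tcp',s['tool_pos'].round(4),'yaw',yaw.round(2),'tilt',R[:,2].round(4),'F',s['contact_force'].round(1),'gap',round(s['finger_gap'],4),'j7',s['joints'][6].round(2))
    d=R.T@(np.array([x,y,z])-s['tool_pos']); print('delta tool',d.round(4)); return d
E
python3 - <<'E'
from h import *
t=load('t0');print('cup',onz(t,377.2,258.8,.11)); print('pin top',onz(t,240.6,226.7,.238))
d=go(.5336,.0185,.30);print(d/14)
E
```

```text
cup [ 0.47297379 -0.25868146  0.11      ]
pin top [0.5322292  0.01726318 0.238     ]
t 0.1 tcp [ 0.1428 -0.6336  0.2304] yaw 12.7 tilt [-5.0e-04  1.5e-03 -1.0e+00] F [ 0.9 -0.4 -0. ] gap 0.0855 j7 -0.06
delta tool [ 0.5246 -0.5503 -0.0688]
[ 0.0374738  -0.03930753 -0.0049115 ]
```

move_arm --motion '[[[100, 0, 0, -0.034, 0], [100, 0.03, -0.03, -0.034, 0], [100, 0.035, -0.037, 0, 0], [100, 0.035, -0.037, 0, 0], [100, 0.035, -0.037, 0, 0], [100, 0.035, -0.037, 0, 0], [100, 0.035, -0.037, 0, 0], [100, 0.035, -0.037, 0, 0], [100, 0.035, -0.037, 0, 0], [100, 0.035, -0.037, 0, 0]]]'

```text
time: 1.35
tool_pos: [0.3741, -0.2463, 0.2992]
ee_rot: [0.0, 0.994, 0.111, -0.0]
contact_force: [0.5, 0.3, 0.1]
finger_gap: 0.0853
```

move_arm --motion '[[[100, 0.035, -0.037, 0, 0], [100, 0.035, -0.037, 0, 0], [100, 0.035, -0.037, 0, 0], [100, 0.035, -0.037, 0, 0], [100, 0.035, -0.037, 0, 0], [100, 0.025, -0.025, 0, 0], [100, 0.01, -0.01, 0, 0], [100, 0, 0, 0, 0]]]'

```text
time: 2.35
tool_pos: [0.5299, 0.0129, 0.2988]
ee_rot: [-0.0, 0.994, 0.111, -0.001]
contact_force: [-0.1, 0.4, -0.2]
finger_gap: 0.0855
```

```bash
python3 - <<'E'
from h import *
go(.533,.018,.194); w=snap('wrist','w1'); print(proj(w,[.533,.018,.238]),proj(w,[.533,.018,.116]))
E
```

```text
t 2.35 tcp [0.5299 0.0129 0.2988] yaw 12.76 tilt [-1.1e-03 -1.0e-04 -1.0e+00] F [-0.1  0.4 -0.2] gap 0.0855 j7 -1.57
delta tool [ 0.0042 -0.0042  0.1048]
[274.54673365 217.25320321] [277.06091586 180.68732087]
```

View pics/w1.png

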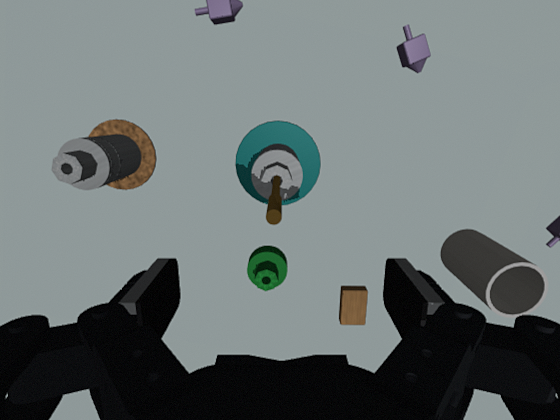

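Wrist view: the pin's top is at (274,218), matching the prediction (274.5,217.3), and it stands in the plain canister on the teal mat at (278,165). The cork canister (80,165) and green cap (266,268) are separate.

move_arm --motion '[[[100, 0.004, -0.004, 0.03, 0], [100, 0, 0, 0.035, 0], [100, 0, 0, 0.035, 0], [0, 0, 0, 0, 0], [0, 0, 0, 0, 0], [0, 0, 0, 0, 0], [0, 0, 0, 0, 0], [0, 0, 0, 0, 0], [0, 0, 0, 0, 0], [0, 0, 0, 0, 0]]]'

```text
time: 3.65
tool_pos: [0.5339, 0.018, 0.2003]
ee_rot: [0.0, 0.994, 0.111, 0.001]
contact_force: [-0.9, 0.7, 5.6]
finger_gap: 0.0085
```

move_arm --motion '[[[0, 0, 0, 0, 0], [0, 0, 0, -0.01, 0], [0, 0, 0, -0.02, 0], [0, 0, 0, -0.03, 0], [0, 0, 0, -0.02, 0], [0, 0, 0, 0, 0]]]'

```text
time: 4.4
tool_pos: [0.534, 0.0177, 0.2808]
ee_rot: [0.0, 0.994, 0.111, 0.002]
contact_force: [-0.3, -0.3, -0.6]
finger_gap: 0.0084
```

```bash
python3 - <<'E'
from h import *
go(.473,-.2587,.274); s=snap('scene','s1'); w=snap('wrist','w2')
for d,z in((s,.168),(s,.14),(w,.168)): print(proj(d,[.533,.018,z]))
a=s['im'][90:290,140:440,::-1]; b=w['im'][:,:,::-1]
a=cv2.resize(cv2.convertScaleAbs(a,alpha=1.6),(780,520)); cv2.imwrite('pics/s1c.png',a)
E
```

```text
t 4.4 tcp [0.534  0.0177 0.2808] yaw 12.7 tilt [ 3.2e-03 -4.0e-04 -1.0e+00] F [-0.3 -0.3 -0.6] gap 0.0084 j7 -1.59
delta tool [-0.1203  0.2563  0.0068]
[318.61293782 181.82271368]
[318.17344787 192.93614804]
[280.71369696 203.61815774]Traceback (most recent call last):
  File "<stdin>", line 4, in <module>
KeyError: 'im'
```

```bash
python3 - <<'E'
from h import *
s=load('s1');w=load('w2')
a=s['im'][90:290,180:400,::-1]
a=cv2.resize(cv2.convertScaleAbs(a,alpha=1.7),(440,400)); b=w['im'][100:380,160:400,::-1]
b=cv2.resize(cv2.convertScaleAbs(b,alpha=1.7),(343,400)); cv2.imwrite('pics/s1c.png',np.hstack([a,b]))
E
```

```text
(no output)
```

View pics/s1c.png

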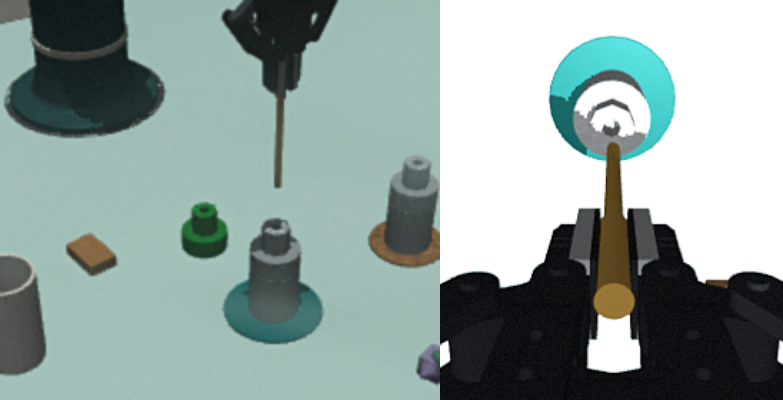

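The pin is out and hangs straight in the jaws, foot near pixel (319,184), about 117 mm below the TCP. Next, the cup.

move_arm --motion '[[[0, -0.006, 0.012, 0, 0], [0, -0.014, 0.03, 0, 0], [0, -0.018, 0.038, 0, 0], [0, -0.018, 0.038, 0, 0], [0, -0.018, 0.038, 0, 0], [0, -0.018, 0.038, 0, 0], [0, -0.016, 0.034, 0, 0], [0, -0.009, 0.02, 0, 0], [0, -0.003, 0.008, 0, 0], [0, 0, 0, 0, 0]]]'

```text
time: 5.75
tool_pos: [0.472, -0.2586, 0.2787]
ee_rot: [-0.0, 0.994, 0.11, -0.0]
contact_force: [0.4, 0.3, -0.4]
finger_gap: 0.0083
```

```bash
python3 - <<'E'
from h import *
go(.473,-.2587,.122); s=snap('scene','s2'); w=snap('wrist','w3')
a=s['im'][130:290,100:276,::-1]
a=cv2.resize(cv2.convertScaleAbs(a,alpha=1.7),(440,400)); b=w['im'][60:380,140:420,::-1]
b=cv2.resize(cv2.convertScaleAbs(b,alpha=1.5),(350,400)); cv2.imwrite('pics/s2c.png',np.hstack([a,b]))
E
sed -i "s/; return d$/; return dict(d,im=d['image'])/;" h.py; sed -n 4,6p h.py
```

```text
t 5.75 tcp [ 0.472  -0.2586  0.2787] yaw 12.66 tilt [-9.e-04  7.e-04 -1.e+00] F [ 0.4  0.3 -0.4] gap 0.0083 j7 -1.01
delta tool [0.0011 0.0005 0.1567]
    d=robot.get_image(n); cv2.imwrite(f'pics/{f}.png',d['image'][:,:,::-1]); np.savez(f'pics/{f}.npz',K=d['K'],R=d['R'],t=d['t'],im=d['image']); return dict(d,im=d['image'])
def load(f): return np.load(f'pics/{f}.npz')
def ray(d,u,v):Traceback (most recent call last):
  File "<stdin>", line 3, in <module>
KeyError: 'im'
```

```bash
ls pics; python3 - <<'E'
from h import *
s=load('s2') if __import__('os').path.exists('pics/s2.npz') else None
w=load('w3') if __import__('os').path.exists('pics/w3.npz') else snap('wrist','w3')
a=s['im'][130:290,100:276,::-1]
a=cv2.resize(cv2.convertScaleAbs(a,alpha=1.7),(440,400)); b=w['im'][60:380,140:420,::-1]
b=cv2.resize(cv2.convertScaleAbs(b,alpha=1.5),(350,400)); cv2.imwrite('pics/s2c.png',np.hstack([a,b]))
for z in (.166,.11,0): print(proj(s,[.473,-.2587,z]),proj(w,[.473,-.2587,z]))
E
```

```text
cs.png
ct.png
s0.npz
s0.png
s1.npz
s1.png
s1c.png
s2.npz
s2.png
t0.npz
t0.png
w1.npz
w1.png
w2.npz
w2.png
w3.npz
w3.png
[178.66043931 203.7760912 ] [282.9844855  202.40189825]
[182.20444587 225.86870352] [282.78993608 187.53550065]
[188.54893628 265.41895962] [282.55253149 169.39434668]
```

View pics/s2c.png

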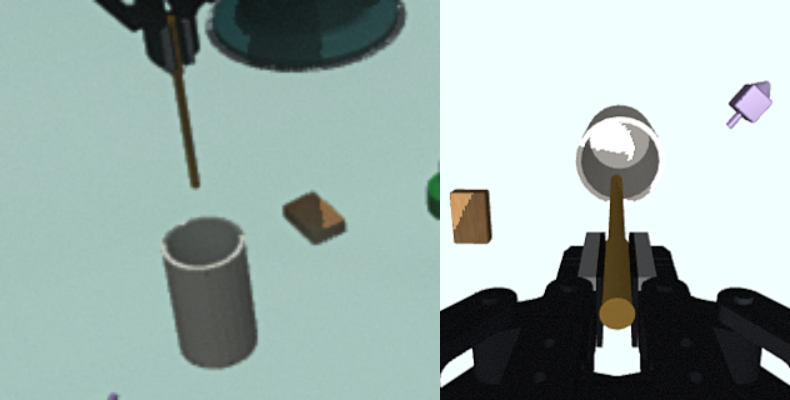

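The foot at (178,204) is above the rim centre (181.6,227), matching the prediction. Foot z ≈ 0.166, so I lower it about 0.153 m and let go.

move_arm --motion '[[[0, 0.001, 0, 0.015, 0], [0, 0, 0, 0.03, 0], [0, 0, 0, 0.035, 0], [0, 0, 0, 0.035, 0], [0, 0, 0, 0.025, 0], [0, 0, 0, 0.012, 0], [0, 0, 0, 0, 0], [0, 0, 0, 0, 0]]]'

```text
time: 6.85
tool_pos: [0.4741, -0.2583, 0.1281]
ee_rot: [0.0, 0.994, 0.111, 0.001]
contact_force: [0.1, 0.4, 0.8]
finger_gap: 0.0083
```

move_arm --motion '[[[30, 0, 0, 0, 0], [60, 0, 0, 0, 0], [100, 0, 0, 0, 0], [100, 0, 0, 0, 0], [100, 0, 0, 0, 0], [100, 0, 0, -0.02, 0], [100, 0, 0, -0.04, 0], [100, 0, 0, -0.05, 0], [100, 0, 0, -0.03, 0], [100, 0, 0, 0, 0]]]'

```text
time: 8.1
tool_pos: [0.4747, -0.2588, 0.2699]
ee_rot: [0.002, 0.994, 0.111, 0.002]
contact_force: [-0.0, 0.6, -0.2]
finger_gap: 0.0855
```

```bash
python3 - <<'E'
from h import *
go(.534,.0185,.18); s=snap('scene','s3')
a=s['im'][100:300,80:410,::-1]
cv2.imwrite('pics/s3c.png',cv2.resize(cv2.convertScaleAbs(a,alpha=1.7),(660,400)))
E
```

```text
t 8.1 tcp [ 0.4747 -0.2588  0.2699] yaw 12.7 tilt [ 0.0045 -0.0029 -1.    ] F [-0.   0.6 -0.2] gap 0.0855 j7 -1.02
delta tool [ 0.1184 -0.2578  0.0894]Traceback (most recent call last):
  File "<stdin>", line 2, in <module>
  File "h.py", line 21, in go
    d=R.T@(np.array([x,y,z])-s['tool_pos']); print('delta tool',d.round(4)); return dict(d,im=d['image'])
                                                                                              ~^^^^^^^^^
IndexError: only integers, slices (`:`), ellipsis (`...`), numpy.newaxis (`None`) and integer or boolean arrays are valid indices
```

```bash
sed -i "/delta tool/s/return dict.*/return d/" h.py; python3 - <<'E'
from h import *
s=snap('scene','s3')
E
```

move_arm --motion '[[[100, 0.006, -0.012, 0, 0], [100, 0.014, -0.03, 0, 0], [100, 0.018, -0.039, 0, 0], [100, 0.018, -0.039, 0, 0], [100, 0.018, -0.039, 0, 0], [100, 0.018, -0.039, 0.01, 0], [100, 0.016, -0.034, 0.02, 0], [100, 0.007, -0.018, 0.03, 0], [100, 0.003, -0.008, 0.03, 0], [100, 0, 0, 0, 0]]]'

```text
time: 9.4
tool_pos: [0.5291, 0.021, 0.1743]
ee_rot: [-0.001, 0.994, 0.112, -0.003]
contact_force: [0.1, 0.0, -0.1]
finger_gap: 0.0853
```

```bash
python3 - <<'E'
from h import *
go(.534,.0185,.18); w=snap('wrist','w4'); s=load('s3'); c=proj(w,[.5335,.0185,.116]); print(c)
a=cv2.resize(cv2.convertScaleAbs(s['im'][120:300,100:260,::-1],alpha=1.7),(356,400))
u,v=c.round().astype(int); u0,v0=u-50,v-50; print(u0,v0)
b=cv2.resize(cv2.convertScaleAbs(w['im'][v0:v0+100,u0:u0+100,::-1],alpha=1.2),(400,400),interpolation=cv2.INTER_CUBIC)
cv2.imwrite('pics/s3c.png',np.hstack([a,b]))
E
```

```text
t 9.4 tcp [0.5291 0.021  0.1743] yaw 12.87 tilt [-0.0071  0.001  -1.    ] F [ 0.1  0.  -0.1] gap 0.0853 j7 -1.67
delta tool [ 0.0041  0.0036 -0.0058]
[287.23829943 218.57667412]
237 169
```

View pics/s3c.png

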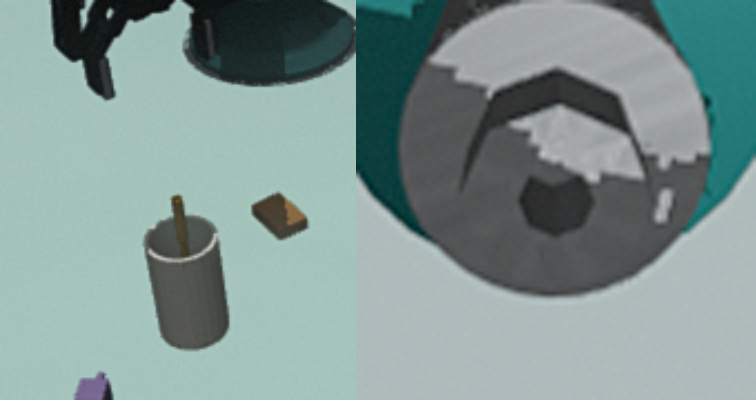

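The pin stands in the cup, leaning on its rim at (180,225 in the left crop). The right crop shows the knob: bore at (557,203), top vertices at about (562,103), (630,133) and (490,128). I compute the centre and flat angle from these.

```bash
python3 - <<'E'
from h import *
w=load('w4'); P=lambda X,Y,z=.116: onz(w,237+(X-356+.5)/4-.5,169+(Y+.5)/4-.5,z)
c=P(557,203);print('bore',c)
for v in((562,103),(630,133),(490,128)):
    d=P(*v)-c; a=np.degrees(np.arctan2(d[1],d[0])); print(np.hypot(*d[:2]),a, 'mod45',a%45)
print('skirt',(P(400,142,.088)+P(711,142,.088))/2, (P(556,296,.088)))
go(c[0],c[1],.092)
E
```

```text
bore [0.53295026 0.01860174 0.116     ]
0.01578222587056277 10.286080625821176 mod45 10.286080625821176
0.015635556969302505 -31.937326652814583 mod45 13.062673347185417
0.015645361631525294 53.38331015773106 mod45 8.38331015773106
skirt [0.53512922 0.01902039 0.088     ] [0.50743719 0.0125239  0.088     ]
t 9.45 tcp [0.5305 0.0203 0.176 ] yaw 12.8 tilt [-3.8e-03  6.0e-04 -1.0e+00] F [-0.2  0.6  0.6] gap 0.0854 j7 -1.67
delta tool [0.0023 0.0023 0.084 ]
```

move_arm --motion '[[[100, 0.002, 0.002, 0.01, 0.11], [100, 0, 0, 0.01, 0.16], [100, 0, 0, 0.01, 0.16], [100, 0, 0, 0, 0], [100, 0, 0, 0, 0]]]'

```text
time: 10.07
tool_pos: [0.5347, 0.0178, 0.1483]
ee_rot: [-0.0, 0.995, -0.103, 0.001]
contact_force: [-0.0, -0.0, -0.1]
finger_gap: 0.0853
```

```bash
python3 - <<'E'
from h import *
go(.5333,.0188,.092)
E
```

```text
t 10.07 tcp [0.5347 0.0178 0.1483] yaw -11.8 tilt [ 0.0015 -0.     -1.    ] F [-0.  -0.  -0.1] gap 0.0853 j7 -2.07
delta tool [-0.0017 -0.0006  0.0563]
```

move_arm --motion '[[[100, -0.0017, -0.0006, 0, -0.157], [100, 0, 0, 0, -0.157], [100, 0, 0, 0, -0.157], [100, 0, 0, 0.01, -0.157], [100, 0, 0, 0.02, -0.157], [100, 0, 0, 0.015, 0], [100, 0, 0, 0.01, 0], [100, 0, 0, 0, 0]]]'

```text
time: 11.08
tool_pos: [0.5323, 0.0188, 0.0918]
ee_rot: [-0.0, 0.959, 0.284, -0.001]
contact_force: [0.8, 0.1, -0.2]
finger_gap: 0.0851
```

```bash
python3 - <<'E'
from h import *
go(.5333,.0188,.093)
E
```

```text
t 11.07 tcp [0.5323 0.0188 0.0918] yaw 32.99 tilt [-1.1e-03 -1.0e-04 -1.0e+00] F [ 0.8  0.1 -0.2] gap 0.0851 j7 -1.44
delta tool [ 0.0008  0.0006 -0.0012]
```

move_arm --motion '[[[100, 0.0008, 0.0006, -0.001, 0], [0, 0, 0, 0, 0], [0, 0, 0, 0, 0], [0, 0, 0, 0, 0], [0, 0, 0, 0, 0], [0, 0, 0, 0, 0], [0, 0, 0, 0, 0], [0, 0, 0, 0, 0]]]'

```text
time: 12.08
tool_pos: [0.5339, 0.0188, 0.0936]
ee_rot: [0.0, 0.959, 0.284, 0.0]
contact_force: [-0.1, -0.3, 4.9]
finger_gap: 0.0267
```

```bash
python3 - <<'E'
from h import *
go(.5333,.0188,.093);print(robot.get_state()['wrist_torque'])
E
```

```text
t 12.07 tcp [0.5339 0.0188 0.0936] yaw 33.05 tilt [ 7.e-04 -0.e+00 -1.e+00] F [-0.1 -0.3  4.9] gap 0.0267 j7 -1.44
delta tool [-0.0005 -0.0003  0.0006]
[0.00081069 0.11783831 0.0096889 ]
```

Gripped on the flats (gap 26.7 mm). First I test counter-clockwise (right-hand thread, roll negative) by a small angle.

move_arm --motion '[[[0, 0, 0, 0, -0.05], [0, 0, 0, 0, -0.05], [0, 0, 0, 0, -0.05], [0, 0, 0, 0, 0]]]'

```text
time: 12.58
tool_pos: [0.5343, 0.019, 0.0936]
ee_rot: [-0.0, 0.935, 0.354, 0.001]
contact_force: [0.5, 1.4, 5.8]
finger_gap: 0.0267
```

```bash
python3 - <<'E'
from h import *
go(.5333,.0188,.093);print(robot.get_state()['wrist_torque'])
E
```

```text
t 12.57 tcp [0.5343 0.019  0.0936] yaw 41.46 tilt [ 0.0013  0.0012 -1.    ] F [0.5 1.4 5.8] gap 0.0267 j7 -1.31
delta tool [-0.0009 -0.0005  0.0006]
[ 0.32744639 -0.19757077 -0.89111351]
```

Torque of -0.89 N m at 8° means a hard stop, so the thread looks left-handed. Now clockwise.

move_arm --motion '[[[0, 0, 0, 0, 0.08], [0, 0, 0, 0, 0.08], [0, 0, 0, 0, 0.08], [0, 0, 0, 0, 0.08], [0, 0, 0, 0, 0]]]'

```text
time: 13.2
tool_pos: [0.534, 0.0189, 0.0936]
ee_rot: [0.0, 0.979, 0.203, 0.0]
contact_force: [0.8, 0.1, 5.0]
finger_gap: 0.0268
```

```bash
python3 - <<'E'
from h import *
go(.5333,.0188,.093);print(robot.get_state()['wrist_torque'])
E
```

```text
t 13.2 tcp [0.534  0.0189 0.0936] yaw 23.39 tilt [ 1.1e-03 -5.0e-04 -1.0e+00] F [0.8 0.1 5. ] gap 0.0268 j7 -1.58
delta tool [-0.0007 -0.0002  0.0006]
[ 0.12063856 -0.12264823 -0.00214021]
```

Free this way (about 0 N m at -10°). I continue to about 64°.

move_arm --motion '[[[0, 0, 0, 0, 0.12], [0, 0, 0, 0, 0.12], [0, 0, 0, 0, 0.12], [0, 0, 0, 0, 0.12], [0, 0, 0, 0, 0.12], [0, 0, 0, 0, 0.12], [0, 0, 0, 0, 0.12], [0, 0, 0, 0, 0.1], [0, 0, 0, 0, 0], [0, 0, 0, 0, 0]]]'

```text
time: 14.45
tool_pos: [0.5341, 0.0186, 0.0936]
ee_rot: [0.0, 0.965, -0.262, 0.001]
contact_force: [0.6, -0.1, 6.2]
finger_gap: 0.0266
```

```bash
python3 - <<'E'
from h import *
go(.5333,.0188,.093);print(robot.get_state()['wrist_torque'])
E
```

```text
t 14.45 tcp [0.5341 0.0186 0.0936] yaw -30.36 tilt [ 1.1e-03 -5.0e-04 -1.0e+00] F [ 0.6 -0.1  6.2] gap 0.0266 j7 -2.37
delta tool [-0.0008  0.0003  0.0006]
[-0.09027592 -0.21325387 -0.06830466]
```

move_arm --motion '[[[0, 0, 0, -0.003, 0], [0, 0, 0, -0.003, 0], [0, 0, 0, -0.004, 0], [0, 0, 0, 0, 0]]]'

```text
time: 14.95
tool_pos: [0.5336, 0.0187, 0.1034]
ee_rot: [0.0, 0.965, -0.263, 0.0]
contact_force: [-0.1, -0.0, -1.5]
finger_gap: 0.0269
```

Downward force is only the cap's weight, so it is loose. I lift it about 10 cm.

move_arm --motion '[[[0, 0, 0, -0.01, 0], [0, 0, 0, -0.015, 0], [0, 0, 0, -0.02, 0], [0, 0, 0, -0.02, 0], [0, 0, 0, -0.02, 0], [0, 0, 0, -0.01, 0], [0, 0, 0, -0.005, 0], [0, 0, 0, 0, 0], [0, 0, 0, 0, 0], [0, 0, 0, 0, 0]]]'

```text
time: 16.2
tool_pos: [0.5333, 0.0188, 0.2027]
ee_rot: [0.0, 0.965, -0.263, -0.001]
contact_force: [0.5, -0.4, -1.6]
finger_gap: 0.0268
```

```bash
python3 - <<'E'
from h import *
go(.5333,.0188,.203); s=snap('scene','s4')
cv2.imwrite('pics/s4c.png',cv2.resize(cv2.convertScaleAbs(s['im'][80:340,100:430,::-1],alpha=1.7),(760,600)))
for z in(.064,.17,.194): print(proj(s,[.5333,.0188,z]))
E
```

```text
t 16.2 tcp [0.5333 0.0188 0.2027] yaw -30.55 tilt [-0.0012 -0.     -1.    ] F [ 0.5 -0.4 -1.6] gap 0.0268 j7 -2.31
delta tool [ 0.     -0.     -0.0003]
[317.4416589  221.40949826]
[319.06361713 180.98921003]
[319.45807404 171.15907893]
```

View pics/s4c.png

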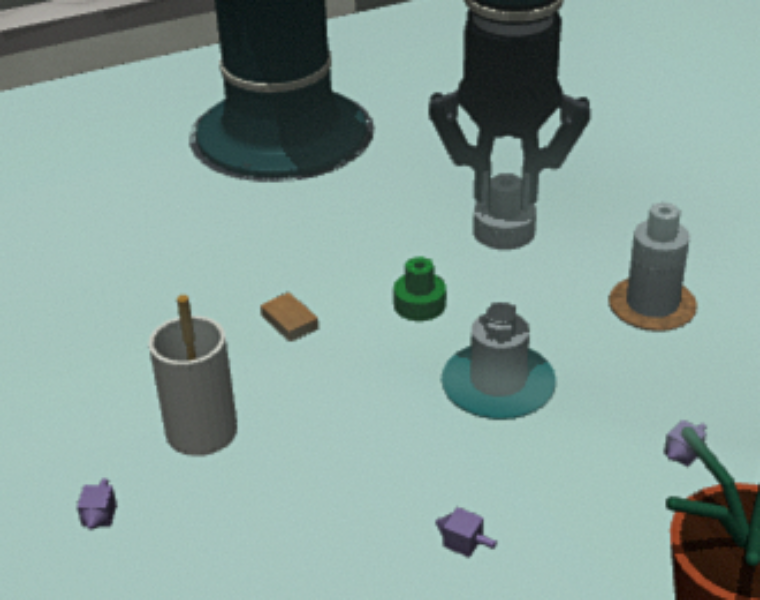

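The cap hangs level at (505,225), about 11 cm above the shoulder and well clear of the neck at (500,315). The pin stands in the cup (185,300). The other canister and the dreidels are unmoved. Handing in.

```bash
python3 -c "
from h import *
print(robot.sign_off())"
```

```text
the job is handed in; nothing more can be done
None
```

I opened the canister on the teal mat, and the arm is holding its cap level and still above it. The job is handed in, at 16.2 s of the 58 s allowed.

- **Pin:** I pulled it straight up out of the cap, lowered it into the white cup and let go. It leans against the rim.
- **Thread:** Turning the cap counter-clockwise hit a hard stop (0.89 N m at about 8°). Clockwise it turned freely (under 0.1 N m) for about 63°, so the thread is left-handed. The cap then lifted with only about 1.5 N on the wrist.
- **Last checks:** The cap is about 11 cm above its seat on the canister and centred over it, with tilt about 0.1° and grip gap steady at 26.8 mm. In the last picture the pin is still in the cup, and the other canister's cap, the green cap and the dreidels look untouched.

No check failed or disagreed. The only oddity was an upward reading of 5 to 6 N on the wrist while gripping the pin and the cap, probably because the pads swing forward as they close. It went away on lifting.

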